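# Load the dry-storage box and hold its sprung lid just short of balance

### The job

Open the sprung lid of the white dry-storage box past its balance point, so that it stands open by itself, and set the filter carton down upright on the floor of the box. Then take the lid by its handle, bring it back gently without letting it fall shut, and finish while holding it still, ajar, just below the balance point (some 5 to 10 degrees short of it, on the closing side) for the purge gas to sweep the box. Do not disturb the two bottles that stand behind the carton.

Things in the scene. Friction and masses are not known exactly. Their poses are not given: they have to be found in the camera images.
- dry_box: White box fixed to the bench, 140 (x) x 180 (y) mm, open-topped under its lid; walls 6 mm thick, 88 mm high over the bench, inside 128 x 168 mm, floor 8 mm over the bench. Origin: centre of its underside, on the bench. Own +x points to the hinge side (two steel spring barrels, a brass barb), -x to the handle side, y along the hinge, z up.
- dry_box_floor (a point): Centre of the box's inner floor, 8 mm over the bench; axes as the box's.
- lid_hinge_line (a point): Point on the lid's hinge line, middle of the box's width: 78 mm from the box's origin along its +x, 94 mm over the bench. The hinge line runs along the box's y. Fixed.
- lid_bar (a point): Middle of the lid's handle: a round bar 10 mm thick, parallel to the hinge, on two legs 120 mm apart, in the lid's plane, 45 mm clear of its front edge, nothing under it. At lid angle q it is 193 cos q mm from the hinge line towards the box's -x and 193 sin q above it (closed: 115 mm from the box's origin, 94 mm high). Gripped across from above, it turns between the fingers.
- lid (a joint): Angle of the aluminium lid (148 x 180 x 8 mm, 0.8 kg) in rad: 0 closed (start), grows as it opens, stop at 1.70. Weight and hinge spring balance at 0.90 (52 degrees): below, it falls shut when let go; above, it swings on by itself to the stop and stays. Small pull at the handle: 0.7 N to lift it from closed, none at 0.90, 2.2 N to start it back from the stop.
- filter_carton: Small carton, 51 (x) x 76 (y) x 45 (z) mm, 50 to 85 g, standing loose on the bench to the left of the box. Origin: centre of its underside; z up. Best gripped from above across its 51 mm side (own x).
- clear_bottle: Clear bottle with a blue cap, 56 mm across, 111 mm high, behind the carton at the back of the bench; a bystander. Origin: centre of its underside.
- washer_bottle: White bottle with a red cap, 68 mm across, 168 mm high, left of the blue-capped bottle; a bystander. Origin: centre of its underside.

How it is judged:
On the way, in this order (a step that is already met when the one before it is completed fails the run):
1. the lid is past its balance point (over 1.3 rad) and stands open with the fingers off it (value of joint lid above 1.3 rad and contact force between the fingers and dry_box below 0.05 N), for 0.2 s.
2. the carton stands upright on the floor of the box, released and at rest, the lid still open (z of filter_carton in the frame of dry_box_floor between -0.006 and 0.006 m and x of filter_carton in the frame of dry_box_floor between -0.06 and 0.06 m and y of filter_carton in the frame of dry_box_floor between -0.08 and 0.08 m and angle between filter_carton's own z axis and vertical below 0.15 rad and contact force between the fingers and filter_carton below 0.05 N and linear speed of filter_carton below 0.02 m/s and value of joint lid above 1 rad), for 0.2 s.
At the end, for the whole second after the job is handed in: the fingers hold the lid still (slower than 0.05 rad/s) between 0.65 and 0.87 rad, just below its balance point at 0.90; the carton stands upright (within 0.15 rad) on the inner floor (origin within 6 mm of its height), untouched and at rest; both bottles within 30 mm of where they were (value of joint lid between 0.65 and 0.87 rad and velocity of joint lid between -0.05 and 0.05 rad/s and contact force between the fingers and dry_box above 0.1 N and z of filter_carton in the frame of dry_box_floor between -0.006 and 0.006 m and x of filter_carton in the frame of dry_box_floor between -0.06 and 0.06 m and y of filter_carton in the frame of dry_box_floor between -0.08 and 0.08 m and angle between filter_carton's own z axis and vertical below 0.15 rad and contact force between the fingers and filter_carton below 0.05 N and linear speed of filter_carton below 0.02 m/s and distance of each of clear_bottle, washer_bottle from where it was at the start of the episode below 0.03 m); the arm keeps its last pose, push and grip.
It fails at once if the lid swings shut faster than 2 rad/s (velocity of joint lid below -2 rad/s).
It fails at once if the lid falls shut (below 0.4 rad) over the loaded carton (value of joint lid below 0.4 rad and distance between filter_carton and dry_box_floor below 0.08 m).
It fails at once if the carton is dropped: it falls freely at over 0.7 m/s (linear speed of filter_carton above 0.7 m/s and contact force between the fingers and filter_carton below 0.05 N).
It fails at once if a bottle behind the carton is moved by more than 30 mm or tipped (distance of any of clear_bottle, washer_bottle from where it was at the start of the episode above 0.03 m or angle between any of clear_bottle, washer_bottle's own z axis and vertical above 0.5 rad).
It also fails if it takes over 61 s, if anything falls off the work surface, if the arm or the gripper's body presses on something with over 40 N, if the wrist force passes 120 N, or if a joint passes its speed limit or range.

### The arm

A 6-joint arm with a two-finger parallel gripper is mounted at the origin on the work surface; the furniture and walls round the work are solid. World frame = base frame: x ahead of the robot, y to its left, z up, the work surface at z = 0. Lengths are in m, angles in rad, forces in N, time in s.
With the tool pointing down it reaches from about 0.35 to 0.775 m from the base axis. Payload 7.3 kg.
Tool frame: the origin (TCP) lies at the centre of the arm's flange, where the gripper is bolted on; the fingertips stand 178 mm ahead of it and the grasp point (between the pads) lies 159 mm ahead of it (tip_extent is the distance from the TCP to the fingertips, in m); z points along the fingers, y is the line along which they close (so a half turn about z gives the same grasp; the last joint's range is limited). The gripper opens to 92 mm and grips with 3 to 60 N. Pads are 19 mm wide; open, the fingers measure 130 mm over their backs; the gripper's body (75 mm by 190 mm) begins 47 mm behind the grasp point.
Start: joints at [1.104, 0.342, 1.524, -0, 1.275, -0.146], TCP at [0.166, 0.498, 0.405] pointing down, gripper open.
Joint ranges: [-2.53, 2.53], [-0.77, 2.02], [0.04, 2.7], [-1, 4.14], [0.28, 2.66], [-3.11, 3.11]. Speed limits (rad/s): [2.57, 2.57, 3.14, 3.14, 3.14, 3.14].

### API

Orientations are given as [roll, pitch, yaw] about the fixed x, y, z axes, in that order (R = Rz(yaw) Ry(pitch) Rx(roll)).
In Python, from cell import * gives the robot as it stands.
- The arm moves only by the tool arm_command, never from a script. Its arguments are lists of equal length, an entry for each row: "xyz": the shift along the world's x, y, z in mm, a list of three; "spin": the turn about the world's z in degrees. In form: {"xyz": [[tx, ty, tz], ...], "spin": [spin, ...]}. A call has 1 to 20 rows; each row shifts and turns the commanded pose from where the row before left it; what a row does not reach is not made up. A row lasts 1/10 s, in which the tool goes at most 50 mm and 8.59 degrees, less where a joint would pass 70% of its speed; a pose out of reach is approached as far as the arm can. A call with a gripper value outside its range is refused whole. "jaw" is the opening, from -1 (shut) to 1 (fully open), set as the call begins (left out, the last holds). The fingers move at their own pace and stop on an object; "squeeze" is the grip in N (left out, the last holds). Time passes only in rows, so rows that do not move let the fingers close. It gives the time, the measured TCP pose, the force, the opening and the grip force at its end, in the units of the state.
- observe(): the state, without advancing time (a new reading comes with each control period).
- read_camera(name): name is "side" or "top" or "wrist"; returns a dict with "img" (384x512x3 uint8, red, green, blue), "depth" (384x512 float32, m along the optical axis (not along the pixel's ray), 0 where there is no reading), "fx", "fy", "cx", "cy" (pixels), "world_from_camera" (4x4, takes a point from camera to world coordinates). Camera axes: x right, y up, looking along -z (the intrinsics and any distortion apply to the point x, -y, -z); pixel columns grow to the right and rows downward; lengths in m; the calibration is good to about 2 mm. A picture is of the moment at which its call begins.
- hand_in(): hands the job in; it is judged then, once.
The state is a dict: "time": time; "qpos": joint angles; "qvel": joint speeds; "joint_efforts": joint torques, N m; "tool_pos": TCP position; "tool_rot": TCP orientation; "contact_force": force on the tool from outside, world axes, zero at the start; "torque": the same for the moment, N m; "opening": finger opening in m; "grip_force": force on a finger pad.
Only numpy, scipy, OpenCV 4.12 (cv2) and the standard library are available. Lean on these libraries where they do the work, as an engineer would, in place of code of your own. Each camera call takes 0.05 s, during which the arm holds its last target. There are 200 camera calls.

## Working session

There is one attempt and no reset: what is moved stays moved. The work goes in short steps, Python scripts to look and compute and a tool call to move; the robot and the scene stay as the last step left them, time stands still between calls to the robot, and variables do not carry over. Pictures are saved under pics/ and viewed, at most 10 in all, crops included, and the job is handed in when it is done.

Besides the shell and the picture viewer there is one more tool, called as name(argument=value, ...) on one line, values as JSON. arm_command: Moves the arm, as the interface text tells. Its arguments: {"type":"object","properties":{"xyz":{"type":"array","items":{"type":"array","items":{"type":"number"}}},"spin":{"type":"array","items":{"type":"number"}},"jaw":{"type":"number"},"squeeze":{"type":"number"}},"required":["xyz","spin"]}

```bash
mkdir -p pics; ls; python3 - <<'E'
from cell import *
import cv2,numpy as np
s=observe();print(s)
for n in("top","side"):
    c=read_camera(n);cv2.imwrite(f"pics/{n}0.png",c["img"][:,:,::-1]);np.savez(f"/tmp/{n}.npz",**c)
    print(n,c["fx"],c["fy"],c["cx"],c["cy"],np.round(c["world_from_camera"],3).tolist())
E
```

```text
pics
{'time': 0.0, 'qpos': array([ 1.10400929e+00,  3.42685574e-01,  1.52497432e+00, -3.67281719e-05,
        1.27539766e+00, -1.46009074e-01]), 'qvel': array([-3.85896353e-06,  6.93178171e-04,  2.38032940e-03, -1.92390456e-04,
       -2.05302284e-03, -8.16033810e-04]), 'joint_efforts': array([ 1.49166641e-03, -4.31238878e+01, -2.44227934e+01,  7.19159818e-02,
        5.57240762e-02, -1.14369861e-04]), 'tool_pos': array([0.16546403, 0.49810648, 0.40407895]), 'tool_rot': array([-3.14013823e+00, -1.78381333e-04,  2.82082528e+00]), 'contact_force': array([-0.93981978, -0.67546758,  0.38742927]), 'torque': array([0.02784786, 0.00530315, 0.00110595]), 'grip_force': 0.0, 'opening': 0.09187283265351963}
top 374.6220760029362 374.6220760029362 252.9669876719241 192.4823953361945 [[0.023, 0.996, -0.084, 0.405], [-1.0, 0.025, 0.013, 0.197], [0.015, 0.083, 0.996, 0.942], [0.0, 0.0, 0.0, 1.0]]
side 353.02889273598544 353.02889273598544 258.1923260020354 196.26203239045884 [[0.999, 0.036, -0.01, 0.483], [-0.029, 0.595, -0.803, -0.561], [-0.023, 0.803, 0.595, 0.607], [0.0, 0.0, 0.0, 1.0]]
```

View pics/top0.png

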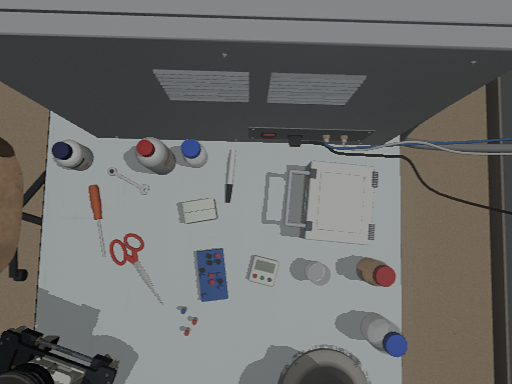

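View pics/side0.png

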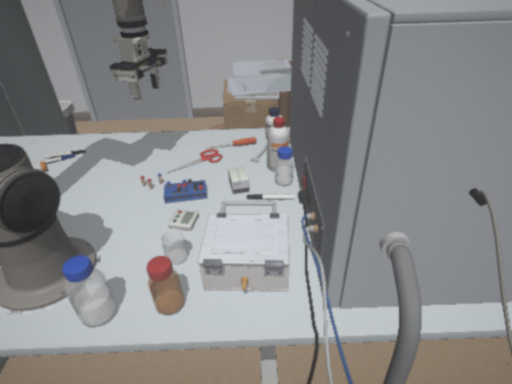

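The top view shows the box at about (340,203), with the hinge to the right (world -y) and the bar at about (275,200). The carton is at (199,210), the bottles at (153,155) and (194,153), and the cabinet sits above row 145.

```bash
cat > h.py <<'E'
import numpy as np,cv2
def pts(c):
    d=c["depth"];v,u=np.mgrid[:384,:512]
    x=(u-c["cx"])/c["fx"]*d;y=-(v-c["cy"])/c["fy"]*d
    P=np.stack([x,y,-d,np.ones_like(d)],-1)@c["world_from_camera"].T
    return P[...,:3]
def rect(P,m):
    r=cv2.minAreaRect(P[m][:,:2].astype(np.float32)*1000);return r,np.round(np.median(P[m],0),4),m.sum()
E
python3 - <<'E'
from h import *
c=np.load("/tmp/top.npz");P=pts(c);z=P[...,2]
v,u=np.mgrid[:384,:512]
def box(u0,u1,v0,v1):return (u>=u0)&(u<=u1)&(v>=v0)&(v<=v1)&(c["depth"]>0)
print("bench",np.median(z[box(210,240,220,240)]))
print("carton",rect(P,box(175,222,190,230)&(z>.036)&(z<.056)))
b=box(262,385,155,250)
print("lid",rect(P,b&(z>.085)&(z<.11)))
print("bar",rect(P,box(262,283,165,235)&(z>.08)))
print("barinner",rect(P,box(262,278,185,215)&(z>.08)))
for n,bb,h in(("clear",(175,215,135,170),.05),("washer",(133,175,135,178),.05)):
    m=box(*bb)&(z>h);print(n,rect(P,m),z[m].max())
for r in range(100,160,6):print(r,[np.round(P[r,k],3).tolist() for k in(120,230,340)])
# plate white lid rows
for cc in range(264,384,5):print(cc,np.round(P[203,cc],3))
E
```

```text
bench -0.0010427251414613647
carton (((434.19207763671875, 314.1891174316406), (50.77412796020508, 76.28070068359375), 10.415657997131348), array([0.4346, 0.3139, 0.0438]), np.int64(662))
lid (((460.6148681640625, 9.545684814453125), (205.73194885253906, 179.9437713623047), 85.82728576660156), array([ 0.458 , -0.0054,  0.0977]), np.int64(5646))
bar (((408.4942932128906, 116.48760223388672), (0.0, 0.0), 0.0), array([0.4085, 0.1165, 0.0964]), np.int64(1))
barinner (((0.0, 0.0), (0.0, 0.0), 0.0), array([nan, nan, nan]), np.int64(0))
clear (((577.2379150390625, 326.66644287109375), (68.04247283935547, 97.98643493652344), 0.22351834177970886), array([0.5699, 0.3254, 0.0935]), np.int64(598)) 0.11468525673665264
washer (((567.698974609375, 424.625244140625), (87.41576385498047, 102.35850524902344), 0.04333426430821419), array([0.5517, 0.406 , 0.1312]), np.int64(1034)) 0.16996447841017692
100 [[0.611, 0.42, 0.314], [0.607, 0.23, 0.34], [0.608, 0.052, 0.354]]
106 [[0.611, 0.431, 0.28], [0.61, 0.232, 0.299], [0.61, 0.043, 0.315]]
112 [[0.611, 0.444, 0.242], [0.611, 0.234, 0.259], [0.61, 0.034,
[... 488 characters left out ...]
5, 0.013], [0.587, -0.034, 0.006]]
264 [ 0.458  0.156 -0.004]
269 [ 0.459  0.143 -0.003]
274 [ 0.459  0.131 -0.001]
279 [0.459 0.118 0.001]
284 [ 0.459  0.106 -0.001]
289 [0.454 0.104 0.096]
294 [0.46  0.081 0.002]
299 [ 0.46   0.068 -0.   ]
304 [0.457 0.064 0.058]
309 [0.455 0.058 0.095]
314 [0.455 0.047 0.097]
319 [0.455 0.036 0.1  ]
324 [0.456 0.024 0.097]
329 [0.456 0.013 0.099]
334 [0.456 0.002 0.099]
339 [ 0.457 -0.01   0.098]
344 [ 0.457 -0.02   0.1  ]
349 [ 0.457 -0.033  0.097]
354 [ 0.457 -0.044  0.098]
359 [ 0.458 -0.055  0.098]
364 [ 0.458 -0.067  0.096]
369 [ 0.458 -0.078  0.098]
374 [ 0.465 -0.124 -0.005]
379 [ 0.465 -0.136 -0.002]
  return _methods._mean(a, axis=axis, dtype=dtype,
  ret = um.true_divide(
```

```bash
python3 - <<'E'
import cv2
i=cv2.imread("pics/top0.png")[120:260,130:400]
cv2.imwrite("pics/crop1.png",cv2.resize(i,(790,410),interpolation=cv2.INTER_CUBIC))
E
```

```text
(no output)
```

View pics/crop1.png

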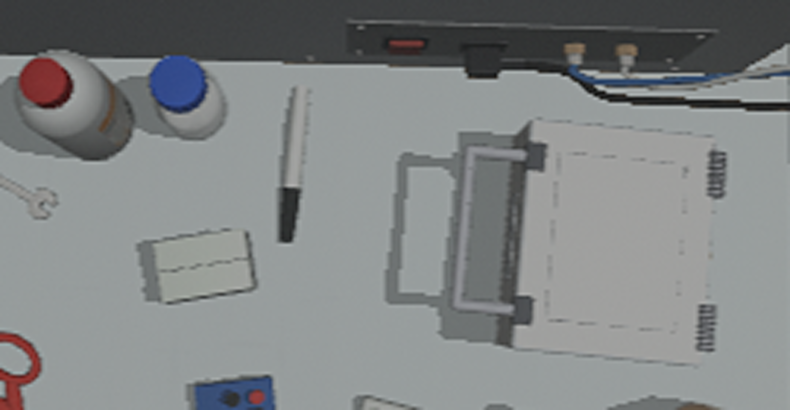

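The crop shows the bar at about (463,228), which is full-frame (288,198); the darker loop to its left is its shadow. The hinge barrels are on the right.

```bash
python3 - <<'E'
from h import *
c=np.load("/tmp/top.npz");P=pts(c);z=P[...,2]
v,u=np.mgrid[:384,:512]
def box(u0,u1,v0,v1):return (u>=u0)&(u<=u1)&(v>=v0)&(v<=v1)&(c["depth"]>0)
m=box(283,293,165,228)&(z>.088)
Q=P[m];vx=cv2.fitLine(Q[:,:2].astype(np.float32),cv2.DIST_HUBER,0,.01,.01).ravel();print("bar",vx,m.sum(),Q.min(0),Q.max(0))
m=box(307,380,155,250)&(z>.088)&(z<.108)
r=rect(P,m);print("lid",r,cv2.boxPoints(r[0]))
# cap tops for bottles
for n,bb,h in(("clear",(175,215,135,170),.105),("washer",(133,175,135,178),.16)):
    m=box(*bb)&(z>h);print(n,rect(P,m))
c=np.load("/tmp/side.npz");P=pts(c);z=P[...,2]
m=box(200,295,195,285)&(z>.088)&(z<.115)
r=rect(P,m);print("lid side",r,cv2.boxPoints(r[0]))
m=box(222,252,165,195)&(z>.036)&(z<.056);print("carton side",rect(P,m))
E
```

```text
bar [ 0.99861884 -0.05253962  0.4815529   0.10541263] 282 [0.40212518 0.09372489 0.091982  ] [0.53234468 0.1164876  0.10233644]
lid (((458.9476013183594, -12.382843017578125), (161.2857208251953, 180.11753845214844), 86.124755859375), array([ 0.4586, -0.0121,  0.0978]), np.int64(5180)) [[363.64453  -86.75477 ]
 [543.3503   -98.92787 ]
 [554.2507    61.989082]
 [374.54492   74.162186]]
clear (((572.9319458007812, 331.1803283691406), (41.534236907958984, 41.344581604003906), 46.23957824707031), array([0.5719, 0.3305, 0.1096]), np.int64(278))
washer (((559.9111938476562, 417.819580078125), (32.73245620727539, 32.35032272338867), 30.343826293945312), array([0.5592, 0.4168, 0.1654]), np.int64(213))
lid side (((461.62847900390625, 6.961097717285156), (206.79917907714844, 180.1173553466797), 85.84513854980469), array([ 0.4612, -0.0236,  0.0987]), np.int64(4712)) [[ 364.31494   -89.64177 ]
 [ 543.95886  -102.69171 ]
 [ 558.942     103.563965]
 [ 379.2981    116.61391 ]]
carton side (((435.7873840332031, 311.6979675292969), (50.52490234375, 77.7484130859375), 10.837078094482422), array([0.436 , 0.303 , 0.0448]), np.int64(286))
```

arm_command(xyz=[[19, -24.5, 0], [19, -24.5, 0], [19, -24.5, 0], [19, -24.5, 0], [19, -24.5, 0], [19, -24.5, 0], [19, -24.5, 0], [19, -24.5, 0], [19, -24.5, 0], [19, -24.5, 0], [19, -24.5, 0], [19, -24.5, 0], [19, -24.5, 0], [19, -24.5, 0], [19, -24.5, 0], [17.5, -24.5, 0], [0, 0, -20], [0, 0, -20], [0, 0, -20], [0, 0, -20]], spin=[0.9, 0.9, 0.9, 0.9, 0.9, 0.9, 0.9, 0.9, 0.9, 0.9, 0.9, 0.9, 0.9, 0.9, 0.9, 0.9, 0, 0, 0, 0], jaw=-0.3)

```text
time: 2.1
tool_pos: [0.4679, 0.1061, 0.3237]
tool_rot: [3.142, -0.001, 3.072]
contact_force: [0.3, 0.4, 0.1]
opening: 0.0322
grip_force: 0.0
```

arm_command(xyz=[[0, 0, -15], [0, 0, -15], [0, 0, -15], [0, 0, -15], [0, 0, -9], [0, 0, 0], [0, 0, 0]], spin=[0, 0, 0, 0, 0, 0, 0])

```text
time: 2.8
tool_pos: [0.4682, 0.1062, 0.2559]
tool_rot: [3.142, 0.0, 3.072]
contact_force: [-0.4, -0.1, -0.9]
opening: 0.0319
grip_force: 0.0
```

arm_command(xyz=[[0, 0, 0], [0, 0, 0], [0, 0, 0], [0, 0, 0], [0, 0, 0]], spin=[0, 0, 0, 0, 0], jaw=-1, squeeze=15)

```text
time: 3.3
tool_pos: [0.4681, 0.1059, 0.256]
tool_rot: [-3.141, 0.001, 3.072]
contact_force: [-0.1, -4.5, 1.3]
opening: 0.0092
grip_force: 15.0
```

```bash
cat >> h.py <<'E'
def arc(qs):
    n=np.array([.0698,.9976]);q=np.array(qs)
    p=np.c_[193*np.cos(q)[:,None]*n,193*np.sin(q)]
    r=np.round(p,0.5 and 1);return np.round(np.diff(r,axis=0),1).tolist()
E
python3 -c "
from h import *
print(arc(np.linspace(0,1,21)));print(arc(np.linspace(1,1.65,14)))"
```

```text
[[0.0, -0.2, 9.6], [-0.1, -0.7, 9.7], [-0.1, -1.2, 9.5], [-0.1, -1.7, 9.5], [-0.1, -2.1, 9.4], [-0.2, -2.7, 9.3], [-0.2, -3.0, 9.2], [-0.3, -3.6, 9.0], [-0.3, -3.9, 8.7], [-0.3, -4.4, 8.6], [-0.3, -4.9, 8.4], [-0.4, -5.2, 8.1], [-0.4, -5.6, 7.8], [-0.4, -6.0, 7.5], [-0.4, -6.4, 7.3], [-0.5, -6.8, 6.8], [-0.5, -7.0, 6.6], [-0.5, -7.4, 6.2], [-0.6, -7.7, 5.8], [-0.5, -8.0, 5.4]]
[[-0.6, -8.2, 5.0], [-0.6, -8.5, 4.6], [-0.6, -8.7, 4.2], [-0.6, -8.8, 3.7], [-0.7, -9.1, 3.3], [-0.6, -9.2, 2.8], [-0.6, -9.3, 2.3], [-0.7, -9.5, 1.9], [-0.7, -9.5, 1.4], [-0.6, -9.6, 0.9], [-0.7, -9.6, 0.5], [-0.7, -9.6, -0.1], [-0.7, -9.6, -0.5]]
```

arm_command(xyz=[[0, -0.2, 9.6], [-0.1, -0.7, 9.7], [-0.1, -1.2, 9.5], [-0.1, -1.7, 9.5], [-0.1, -2.1, 9.4], [-0.2, -2.7, 9.3], [-0.2, -3, 9.2], [-0.3, -3.6, 9], [-0.3, -3.9, 8.7], [-0.3, -4.4, 8.6], [-0.3, -4.9, 8.4], [-0.4, -5.2, 8.1], [-0.4, -5.6, 7.8], [-0.4, -6, 7.5], [-0.4, -6.4, 7.3], [-0.5, -6.8, 6.8], [-0.5, -7, 6.6], [-0.5, -7.4, 6.2], [-0.6, -7.7, 5.8], [-0.5, -8, 5.4]], spin=[0, 0, 0, 0, 0, 0, 0, 0, 0, 0, 0, 0, 0, 0, 0, 0, 0, 0, 0, 0])

```text
time: 5.3
tool_pos: [0.4616, 0.0172, 0.4182]
tool_rot: [-3.141, -0.001, 3.072]
contact_force: [3.2, -4.5, -8.1]
opening: 0.0093
grip_force: 15.0
```

arm_command(xyz=[[-0.6, -8.2, 5], [-0.6, -8.5, 4.6], [-0.6, -8.7, 4.2], [-0.6, -8.8, 3.7], [-0.7, -9.1, 3.3], [-0.6, -9.2, 2.8], [-0.6, -9.3, 2.3], [-0.7, -9.5, 1.9], [-0.7, -9.5, 1.4], [-0.6, -9.6, 0.9], [-0.7, -9.6, 0.5], [-0.7, -9.6, -0.1], [-0.7, -9.6, -0.5], [0, 0, 0], [0, 0, 0]], spin=[0, 0, 0, 0, 0, 0, 0, 0, 0, 0, 0, 0, 0, 0, 0])

```text
time: 6.8
tool_pos: [0.4533, -0.1019, 0.448]
tool_rot: [3.142, -0.0, 3.071]
contact_force: [-3.4, -0.7, -1.9]
opening: 0.0095
grip_force: 15.0
```

arm_command(xyz=[[0, 0, 0], [0, 0, 0], [0, 0, 0], [0, 0, 0], [0, 0, 10], [0, 0, 15], [0, 0, 15], [0, 0, 15]], spin=[0, 0, 0, 0, 0, 0, 0, 0], jaw=1)

```text
time: 7.6
tool_pos: [0.4534, -0.1012, 0.5047]
tool_rot: [3.141, 0.001, 3.072]
contact_force: [0.2, -0.6, -0.2]
opening: 0.0684
grip_force: 0.0
```

```bash
python3 - <<'E'
from cell import *
from h import *
for n in("top","side"):
    c=read_camera(n);cv2.imwrite(f"pics/{n}1.png",c["img"][:,:,::-1]);np.savez(f"/tmp/{n}1.npz",**c)
print(observe()["tool_pos"])
E
```

```text
[ 0.45358983 -0.10130832  0.50575292]
```

View pics/side1.png

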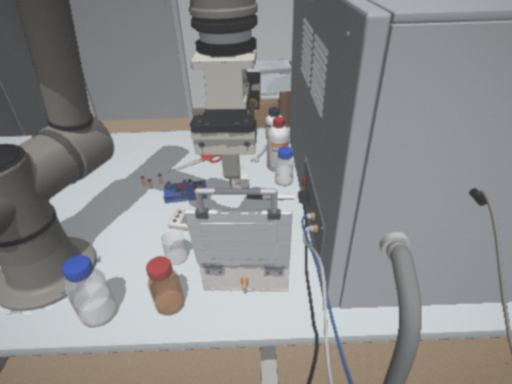

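The side view shows the lid standing open, with its bar at about (237,190) and the gripper clear above it. Next is the carton.

arm_command(xyz=[[-1, 20.7, 0], [-1, 20.7, 0], [-1, 20.7, 0], [-1, 20.7, 0], [-1, 20.7, 0], [-1, 20.7, 0], [-1, 20.7, -15], [-1, 20.7, -15], [-1, 20.7, -15], [-1, 20.7, -15], [-1, 20.7, -15], [-1, 20.7, -15], [-1, 20.7, -15], [-1, 20.7, -15], [-1, 20.7, -15], [-1, 20.7, -15], [-1, 20.7, -15], [-1, 20.7, -15], [-1, 20.7, -15], [0, 20.7, -15]], spin=[-3.8, -3.8, -3.8, -3.8, -3.8, -3.8, -3.8, -3.8, -3.8, -3.8, -3.8, -3.8, -3.8, -3.8, -3.8, -3.8, -3.8, -3.8, -3.8, -3.4])

```text
time: 9.7
tool_pos: [0.434, 0.3135, 0.2922]
tool_rot: [-3.141, -0.0, 1.75]
contact_force: [0.1, -0.1, -0.3]
opening: 0.0916
grip_force: 0.0
```

arm_command(xyz=[[0, 0, -15], [0, 0, -15], [0, 0, -15], [0, 0, 0], [0, 0, 0]], spin=[0, 0, 0, 0, 0])

```text
time: 10.2
tool_pos: [0.4344, 0.3126, 0.2481]
tool_rot: [-3.141, 0.0, 1.753]
contact_force: [-0.6, 1.1, 0.2]
opening: 0.0918
grip_force: 0.0
```

```bash
python3 - <<'E'
from cell import *
from h import *
s=observe();print(s["tool_pos"],s["tool_rot"],s["opening"])
c=read_camera("wrist");cv2.imwrite("pics/w2.png",c["img"][:,:,::-1])
P=pts(c);z=P[...,2];m=(z>.036)&(z<.056)&(abs(P[...,0]-.435)<.07)&(abs(P[...,1]-.314)<.07)&(c["depth"]>0);print(rect(P,m))
E
```

```text
[0.43438311 0.31260414 0.2481217 ] [-3.14112591e+00  4.59598686e-05  1.75266272e+00] 0.0917799747963033
(((433.897705078125, 322.076171875), (51.17621612548828, 59.36882400512695), 11.005732536315918), array([0.4336, 0.3251, 0.0433]), np.int64(6852))
```

View pics/w2.png

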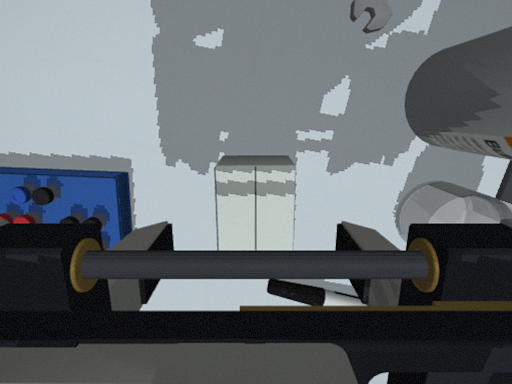

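The carton, in columns 215 to 295, sits midway between the fingers and square to them, and the bottles are clear on the right. I'll descend and grip.

arm_command(xyz=[[0, 0, -15], [0, 0, -15], [0, 0, -15], [0, 0, -6], [0, 0, 0]], spin=[0, 0, 0, 0, 0])

```text
time: 10.75
tool_pos: [0.4345, 0.3125, 0.1971]
tool_rot: [-3.141, 0.0, 1.753]
contact_force: [0.3, -0.6, 0.2]
opening: 0.0918
grip_force: 0.0
```

arm_command(xyz=[[0, 0, 0], [0, 0, 0], [0, 0, 0], [0, 0, 0], [0, 0, 0], [0, 0, 0], [0, 0, 0]], spin=[0, 0, 0, 0, 0, 0, 0], jaw=-1, squeeze=12)

```text
time: 11.45
tool_pos: [0.4345, 0.3126, 0.1973]
tool_rot: [3.141, -0.0, 1.753]
contact_force: [-0.4, -0.6, 1.8]
opening: 0.0502
grip_force: 12.0
```

arm_command(xyz=[[0, 0, 8], [0, 0, 18], [0, 0, 20], [0, 0, 20], [0, 0, 20], [0, 0, 20], [0, 0, 20], [0, 0, 18], [2, -25, 0], [2, -25, 0], [2, -25, 0], [2, -25, 0], [2, -25, 0], [2, -25, 0], [2, -25, 0], [2, -25, 0], [2, -25, 0], [2, -25, 0], [2, -25, 0], [2, -25, 0]], spin=[0, 0, 0, 0, 0, 0, 0, 0, -1.2, -1.2, -1.2, -1.2, -1.2, -1.2, -1.2, -1.2, -1.2, -1.2, -1.2, -1.2])

```text
time: 13.45
tool_pos: [0.4582, 0.0115, 0.3416]
tool_rot: [3.141, 0.0, 1.5]
contact_force: [0.3, -0.7, 0.2]
opening: 0.0497
grip_force: 12.0
```

arm_command(xyz=[[1.5, -10, 0], [0, -7.5, 0], [0, 0, -15], [0, 0, -15], [0, 0, 0], [0, 0, 0]], spin=[0, 0, 0, 0, 0, 0])

```text
time: 14.05
tool_pos: [0.4599, -0.0045, 0.3114]
tool_rot: [-3.141, -0.0, 1.502]
contact_force: [0.8, 0.4, -0.4]
opening: 0.0501
grip_force: 12.0
```

```bash
python3 - <<'E'
from cell import *
from h import *
s=observe();print(s["tool_pos"],s["tool_rot"],s["opening"],s["grip_force"])
c=read_camera("side");cv2.imwrite("pics/s3.png",cv2.resize(c["img"][90:310,130:350,::-1],(600,600)))
E
```

```text
[ 0.45993051 -0.00448389  0.31137607] [-3.14116825e+00 -2.11669643e-04  1.50227519e+00] 0.05014206792771626 11.997018903493881
```

View pics/s3.png

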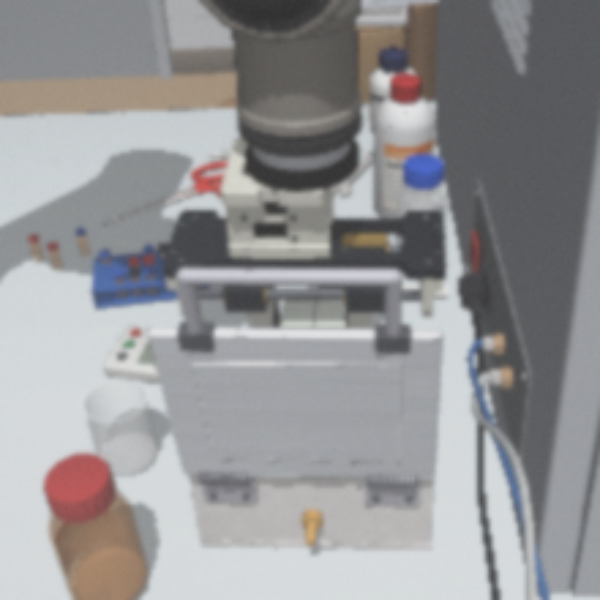

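The carton is held over the box opening, visible behind the lid at crop (310,305), and the lid is still open. I'll lower it.

arm_command(xyz=[[0, 0, -15], [0, 0, -15], [0, 0, -15], [0, 0, -15], [0, 0, -15], [0, 0, -12], [0, 0, -8], [0, 0, -5], [0, 0, -3], [0, 0, -2], [0, 0, 0], [0, 0, 0]], spin=[0, 0, 0, 0, 0, 0, 0, 0, 0, 0, 0, 0])

```text
time: 15.3
tool_pos: [0.46, -0.005, 0.2064]
tool_rot: [3.141, 0.0, 1.501]
contact_force: [-0.9, 0.4, -1.0]
opening: 0.0496
grip_force: 12.0
```

arm_command(xyz=[[0, 0, -1], [0, 0, 0], [0, 0, 0]], spin=[0, 0, 0])

```text
time: 15.6
tool_pos: [0.46, -0.005, 0.2053]
tool_rot: [3.141, 0.0, 1.501]
contact_force: [-0.0, 0.0, 0.4]
opening: 0.0499
grip_force: 12.0
```

arm_command(xyz=[[0, 0, 0], [0, 0, 0], [0, 0, 0], [0, 0, 0], [0, 0, 0], [0, 0, 0], [0, 0, 10], [0, 0, 20], [0, 0, 30], [0, 0, 30], [0, 0, 30], [0, 0, 30]], spin=[0, 0, 0, 0, 0, 0, 0, 0, 0, 0, 0, 0], jaw=0.8)

```text
time: 16.8
tool_pos: [0.4596, -0.0049, 0.3572]
tool_rot: [3.141, 0.0, 1.501]
contact_force: [0.5, -0.2, -0.4]
opening: 0.0825
grip_force: 0.0
```

```bash
python3 - <<'E'
from cell import *
from h import *
s=observe();print(s["tool_pos"],s["tool_rot"],s["opening"],s["grip_force"])
c=read_camera("wrist");cv2.imwrite("pics/w4.png",c["img"][:,:,::-1])
P=pts(c);z=P[...,2];m=(z>.043)&(z<.064)&(abs(P[...,0]-.46)<.06)&(abs(P[...,1]+.005)<.055)&(c["depth"]>0);print(rect(P,m))
c=read_camera("side");P=pts(c);v,u=np.mgrid[:384,:512]
m=(abs(P[...,0]-.455)<.05)&(P[...,2]>.272)&(P[...,2]<.31)&(P[...,1]<-.07)&(P[...,1]>-.16)&(v>170)
Q=P[m];print(m.sum(),np.percentile(Q,[5,50,95],axis=0).round(4))
E
```

```text
[ 0.45955262 -0.00489069  0.35718693] [3.14084431e+00 8.65813220e-05 1.50135035e+00] 0.08245976090542662 0.0
(((460.656494140625, -3.4472122192382812), (75.50334930419922, 50.77284622192383), 86.16192626953125), array([ 0.4609, -0.0012,  0.0513]), np.int64(3936))
400 [[ 0.4098 -0.1196  0.2833]
 [ 0.4537 -0.1152  0.2882]
 [ 0.5002 -0.1104  0.2908]]
```

View pics/w4.png

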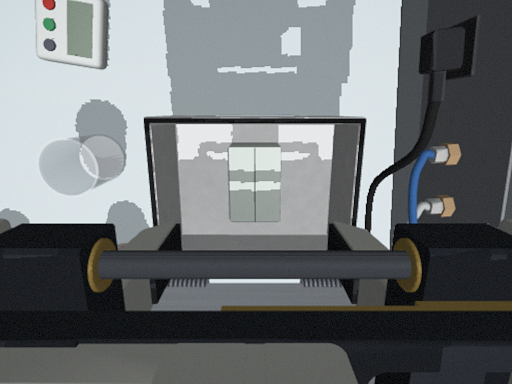

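The wrist view shows the carton upright on the box floor at about (255,183), clear of the walls, and the lid still open. I'll go up and over to the bar.

arm_command(xyz=[[0, 0, 24], [0, 0, 24], [0, 0, 24], [0, 0, 24], [0, 0, 24], [0, 0, 24], [0, 0, 24], [-0.6, -9.7, 0], [-0.6, -9.7, 0], [-0.6, -9.7, 0], [-0.6, -9.7, 0], [-0.6, -9.7, 0], [-0.6, -9.7, 0], [-0.6, -9.7, 0], [-0.6, -9.7, 0], [-0.6, -9.7, 0], [-0.6, -9.7, 0], [-0.6, -9.5, 0], [0, 0, 0], [0, 0, 0]], spin=[0, 0, 0, 0, 0, 0, 0, 8.2, 8.2, 8.2, 8.2, 8.2, 8.2, 8.2, 8.2, 8.2, 8.2, 8, 0, 0], jaw=0)

```text
time: 18.9
tool_pos: [0.4532, -0.1113, 0.5229]
tool_rot: [3.141, -0.001, 3.068]
contact_force: [0.9, -0.4, -0.6]
opening: 0.0459
grip_force: 0.0
```

arm_command(xyz=[[0, 0, -15], [0, 0, -15], [0, 0, -15], [0, 0, -15], [0, 0, -10], [0, 0, -6], [0, 0, 0], [0, 0, 0]], spin=[0, 0, 0, 0, 0, 0, 0, 0])

```text
time: 19.7
tool_pos: [0.4535, -0.1114, 0.4476]
tool_rot: [-3.141, 0.001, 3.072]
contact_force: [-0.7, 0.1, -0.4]
opening: 0.0455
grip_force: 0.0
```

arm_command(xyz=[[0, 0, 0], [0, 0, 0], [0, 0, 0], [0, 0, 0], [0, 0, 0], [0, 0, 0]], spin=[0, 0, 0, 0, 0, 0], jaw=-1, squeeze=15)

```text
time: 20.3
tool_pos: [0.4533, -0.1116, 0.4472]
tool_rot: [-3.141, 0.0, 3.072]
contact_force: [0.4, -1.4, 0.4]
opening: 0.0093
grip_force: 15.0
```

```bash
python3 -c "
from h import *
print(arc(np.linspace(1.7,.9,21)));print(arc(np.linspace(.9,.77,6)))"
```

```text
[[0.5, 7.6, 0.8], [0.5, 7.7, 0.6], [0.6, 7.7, 0.2], [0.5, 7.7, -0.1], [0.6, 7.7, -0.4], [0.5, 7.7, -0.7], [0.5, 7.6, -1.0], [0.6, 7.6, -1.3], [0.5, 7.5, -1.6], [0.5, 7.5, -1.9], [0.5, 7.4, -2.2], [0.5, 7.3, -2.6], [0.5, 7.1, -2.8], [0.5, 7.1, -3.0], [0.5, 6.9, -3.4], [0.5, 6.8, -3.6], [0.5, 6.7, -3.9], [0.4, 6.4, -4.2], [0.4, 6.4, -4.4], [0.5, 6.1, -4.7]]
[[0.2, 3.9, -3.2], [0.3, 3.8, -3.3], [0.3, 3.7, -3.3], [0.2, 3.6, -3.5], [0.3, 3.5, -3.5]]
```

arm_command(xyz=[[0.5, 7.6, 0.8], [0.5, 7.7, 0.6], [0.6, 7.7, 0.2], [0.5, 7.7, -0.1], [0.6, 7.7, -0.4], [0.5, 7.7, -0.7], [0.5, 7.6, -1], [0.6, 7.6, -1.3], [0.5, 7.5, -1.6], [0.5, 7.5, -1.9], [0.5, 7.4, -2.2], [0.5, 7.3, -2.6], [0.5, 7.1, -2.8], [0.5, 7.1, -3], [0.5, 6.9, -3.4], [0.5, 6.8, -3.6], [0.5, 6.7, -3.9], [0.4, 6.4, -4.2], [0.4, 6.4, -4.4], [0.5, 6.1, -4.7]], spin=[0, 0, 0, 0, 0, 0, 0, 0, 0, 0, 0, 0, 0, 0, 0, 0, 0, 0, 0, 0])

```text
time: 22.3
tool_pos: [0.4634, 0.0336, 0.4065]
tool_rot: [3.141, -0.0, 3.072]
contact_force: [3.2, -0.5, 1.1]
opening: 0.0091
grip_force: 15.0
```

arm_command(xyz=[[0.2, 3.9, -3.2], [0.3, 3.8, -3.3], [0.3, 3.7, -3.3], [0.2, 3.6, -3.5], [0.3, 3.5, -3.5], [0, 0, 0], [0, 0, 0], [0, 0, 0], [0, 0, 0], [0, 0, 0]], spin=[0, 0, 0, 0, 0, 0, 0, 0, 0, 0])

```text
time: 23.3
tool_pos: [0.4646, 0.0514, 0.3902]
tool_rot: [3.142, -0.0, 3.072]
contact_force: [1.6, -0.3, -1.0]
opening: 0.009
grip_force: 15.0
```

```bash
python3 - <<'E'
from cell import *
from h import *
s=observe();print(s["tool_pos"],s["contact_force"],s["opening"],s["grip_force"],s["time"])
c=read_camera("side");cv2.imwrite("pics/s5.png",cv2.resize(c["img"][90:310,130:350,::-1],(600,600)))
P=pts(c);n=np.array([.0698,.9976]);H=np.array([.4545,-.0865])
d=(P[...,:2]-H)@n;l=P[...,0]-.4545-.07*(P[...,1]+.0865)*1
m=(d>.02)&(d<.11)&(abs(l)<.06)&(P[...,2]>.1)&(P[...,2]<.25)
k=np.polyfit(d[m],P[...,2][m],1);print(m.sum(),k,np.arctan(k[0]))
p=s["tool_pos"];b=(p[:2]-H)@n;print("q from tcp",np.arctan2(p[2]-.162-.094,b),np.hypot(b,p[2]-.162-.094))
E
```

```text
[0.46461818 0.05143529 0.39019391] [ 1.56084601 -0.30785253 -0.97935941] 0.00903929508882153 15.001111328601837 23.3
3506 [0.94563672 0.10274688] 0.7574643053738039
q from tcp 0.7702928303980308 0.19271170292782677
```

View pics/s5.png

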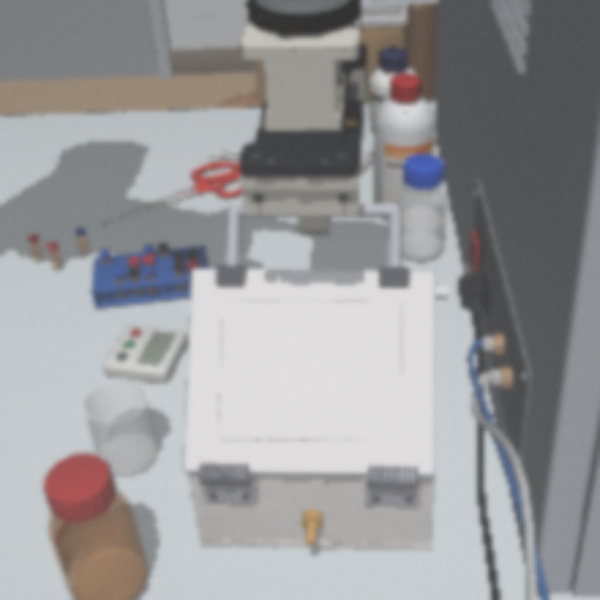

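The lid is held ajar with its bar in the fingers at crop (315,212). The camera gives 0.757 rad and the tool position 0.770 rad, both inside 0.65 to 0.87, and the bottles haven't moved. I'm handing it in.

```bash
python3 -c "
from cell import *
print(hand_in())"
```

```text
the job is handed in; nothing more can be done
None
```

The job is handed in, though no verdict came back: the carton is upright on the box floor, the bottles are undisturbed, and the gripper is holding the lid still at about 0.76 rad, some 8 degrees below the balance point.

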